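Clear the vial off the jewellery case, then wedge its lid up and hold it

ROBOT

A 7-joint arm with a two-finger parallel gripper is mounted at the origin on the work surface. World frame = base frame: x ahead of the robot, y to its left, z up, the work surface at z = 0. Lengths are in mm, angles in rad, forces in N, time in s.
With the tool pointing down it reaches from about 350 to 900 mm from the base axis. Payload 8.1 kg.
Tool frame: the origin (TCP) lies on the mounting face of the last link; the fingertips stand 178 mm ahead of it and the grasp point (between the pads) lies 159 mm ahead of it; z points along the fingers, y is the direction in which the jaws open and shut (so a half turn about z gives the same grasp; the last joint's range is limited). The gripper opens to 92 mm and grips with 3 to 60 N. Pads are 19 mm wide; open, the fingers measure 130 mm over their backs; the gripper's body (75 mm by 190 mm) begins 47 mm behind the grasp point.
Start: joints at [-1.406, 0.434, 0.025, 1.573, -0.012, 1.134, -0.075], TCP at [165.405, 602.722, 404.742] pointing down, gripper open.
Joint ranges: [-2.62, 2.62], [-0.44, 2.09], [-1.27, 1.32], [0.08, 2.57], [-1.32, 4.46], [0.12, 2], [-2.74, 2.74]. Speed limits (rad/s): [2.22, 2.22, 3.01, 3.01, 3.14, 3.14, 3.14].

INTERFACE

Orientations are given as a unit quaternion [w, x, y, z].
In Python, from workcell import arm, eyes, job gives the robot as it stands.
- The arm moves only by the tool play_rows, never from a script. Its argument "plan" is one flat list of numbers, 6 for each row, row after row: the shift along the tool's x, y, z in cm, then the turn, a rotation vector about the tool's x, y, z in degrees. A call has 1 to 5 rows; each row shifts and turns the commanded pose from where the row before left it, along the tool's axes as they then stand; what a row does not reach is not made up. A row lasts 1/8 s, in which the tool goes at most 62.5 mm and 10.7 degrees, less where a joint would pass 70% of its speed; a pose out of reach is approached as far as the arm can. A call with a gripper value outside its range is refused whole. "fingers" is the finger opening in cm, from 0 to 9.18, set as the call begins (left out, the last holds). The fingers move at their own pace and stop on an object; "newtons" is the grip in N (left out, the last holds). Time passes only in rows, so rows that do not move let the fingers close. It gives the time, the measured TCP pose, the force and the opening at its end, in the units of the state.
- arm.get_state(): the state, without advancing time (a new reading comes with each control period).
- eyes.get_image(name): name is "side" or "top"; returns (picture, depth): 400x640x3 uint8, red, green, blue; 400x640 float32, mm along the optical axis (not along the pixel's ray), 0 where there is no reading.
- eyes.calibration(name): a dict with "vfov" (degrees; the focal length in pixels is half the picture's height over the tangent of half this angle, whatever the lens; pixels are square), "cx", "cy" (the principal point, pixels), "k1" (the pictures are not rectified: a ray, as slopes to the right and down, at radius r is drawn at 1 + k1 r^2 times it, then the intrinsics apply), "R" (3x3) and "t" (3): a world point X has camera coordinates R X + t. Camera axes: x right, y down, z forward; pixel columns grow to the right and rows downward; lengths in mm; the calibration is good to about 2 mm. A picture is of the moment at which its call begins. calibration takes no time and is no camera call.
- job.close_job(): hands the job in, once; it reports no verdict.
The state is a dict: "time": time; "qpos": joint angles; "dq": joint speeds; "joint_torque": joint torques, N m; "position": TCP position; "orientation": TCP orientation; "force": force on the tool from outside, world axes, zero at the start; "moment": the same for the moment, N m; "width": finger opening in mm.
Only numpy, scipy, OpenCV 4.12 (cv2) and the standard library are available. Lean on these libraries where they do the work, as an engineer would, in place of code of your own. Each camera call takes 0.05 s, during which the arm holds its last target.

TASK

The handleless glass lid of the display case has to be eased up for a colleague: first put the red-capped test vial that was left standing on it back into the free hole of the dark rack, upright and fully home, and let go of it. Then take the orange wedge by its thick end and slide it flat along the sill of the notch in the case's front rail, thin end first under the lid, until the lid's front edge has just lifted off the case, a gap of about 7 mm. Finish there, still gripping the wedge, with the wedge alone holding the lid up: never raise the lid with the gripper itself, or while the vial is not yet back in the rack, and leave everything else in its place.

Things in the scene. Friction and masses are not known exactly. Their poses are not given: they have to be found in the camera images.
- case: Fixed beech display case, 260 (x) by 320 (y) mm, 56 mm high without lid. Origin: centre of its underside on the counter; front is -x. The front rail (x -130 to -106 mm) has a mid notch, y -30 to 30 mm, cut through it: its brass-lined floor, the sill, is level, 50 mm above the counter, leaving a slot 6 mm high under the closed lid. Behind the rail the case is open down to 35 mm height.
- sill (a point): Middle of the front edge of the notch's sill: case x -130, y 0, z 50 mm. The wedge goes in here along the case's +x.
- lid: Hinged lid of the case: beech frame 18 mm thick, flush glass pane, 260 by 320 mm; top 74 mm above the counter when closed. A thin brass strip on the rail top marks the notch. No handle or catch; 0.75 to 1.15 kg, swings freely, falls shut. Origin: centre of its underside, case z 56 mm when closed, axes then as the case's. Hinge axis along y at the case's rear: lid x 130, z 0 mm; turning about +y raises the front.
- lid_edge (a point): Middle of the lower front edge of the lid's front rail, straight over the sill's front edge: case x -130, y 0, z 56 mm when closed. The gap by which the lid has lifted is its height above 56 mm.
- wedge: Loose orange nylon wedge, flat on the counter, 110 (x) by 26 (y) mm, 50 g. Origin: middle of underside; +x is the thin end. Grip block 20 mm high at x -55 to -15 mm; from there the top slopes evenly to 3 mm high at x 55 mm. Lying on the sill it meets the lid when 12 mm in past the lid's front edge, then lifts 0.24 mm per mm: 7 mm gap at 41 mm in. Pushing takes 8 to 16 N.
- wedge_tip (a point): Middle of the lower edge of the wedge's thin end: wedge x 55, y 0, z 0 mm.
- vial: Loose capped amber vial with a red cap, 24 mm in diameter (body and cap alike, a 20 mm neck between at 46 to 51 mm height), 70 mm high, 40 g, foot chamfered 2 mm. Origin: centre of its underside. It starts standing on the lid.
- rack: Fixed dark wooden rack 178 (x) by 60 (y) mm, 45 mm high, with four holes in a row at x -63, -21, 21 and 63 mm, each 27 mm in diameter and 30 mm deep (floor 15 mm above the counter). Origin: centre of its underside. All but the hole at x -21 mm hold a vial; a seated vial stands 40 mm out of the rack.
- free_hole (a point): Centre of the mouth of the free hole, rack x -21, y 0, z 45 mm.
- vial_a: White-capped vial in the rack hole at x -63 mm. Same size as the red-capped vial; stands in the rack, to be left alone.
- vial_b: Blue-capped vial in the rack hole at x 21 mm. Same size as the red-capped vial; stands in the rack, to be left alone.
- vial_c: Green-capped vial in the rack hole at x 63 mm. Same size as the red-capped vial; stands in the rack, to be left alone.
- ring_box: Closed magenta ring box 54 x 50 x 40 mm on the counter, to be left alone. Origin: centre of its underside.
- loupe: Folded loupe, steel and black, 67 x 25 x 14 mm, lying on the counter, to be left alone. Origin: middle of its underside.
- touchstone: Black touchstone slab 70 x 45 x 14 mm on the counter, to be left alone. Origin: centre of its underside.
- weight: Brass calibration weight, 30 mm in diameter, 43 mm high, to be left alone. Origin: centre of its underside.
- calculator: Grey pocket calculator 130 x 75 x 15 mm on the counter, to be left alone. Origin: centre of its underside.
Mind the look-alikes: they are no part of the job. Several things look just like the wedge: the one meant starts nearest to the robot's base.

How it is judged (in metres and radians):
On the way, in this order (a step that is already met when the one before it is completed fails the run):
1. the red-capped vial is home in the free hole and released (horizontal distance between vial and free_hole below 0.004 m and z of vial in the frame of rack below 0.018 m and angle between vial's own z axis and vertical below 0.12 rad and contact force between the fingers and vial below 0.1 N), for 0.2 s.
2. the wedge, held, has been lifted clear of the counter (height (world z) of wedge above 0.02 m and contact force between the fingers and wedge above 2 N), for 0.2 s.
At the end, for the whole second after the job is handed in: Vial released in the free hole: within 4 mm of centre, 3 mm of full depth, 0.12 rad of upright. Wedge still gripped, flat on the sill (5 mm, 0.12 rad), thin end 15 mm or more under the lid and within 30 mm of mid-notch, alone carrying the lid's front edge 3 to 12 mm up, all still (all of step 1 and z of lid_edge in the frame of case between 0.059 and 0.068 m and contact force between wedge and lid above 0.5 N and x of wedge_tip in the frame of case above -0.115 m and y of wedge_tip in the frame of case between -0.03 and 0.03 m and z of each of wedge, wedge_tip in the frame of case below 0.055 m and angle between wedge's own z axis and vertical below 0.12 rad and contact force between the fingers and wedge above 2 N and contact force between each of the arm, the fingers and lid below 0.3 N and linear speed of each of lid, wedge below 0.01 m/s); the arm keeps its last pose, push and grip.
It fails at once if the lid is raised while the vial is not in the rack (z of lid_edge in the frame of case above 0.059 m and (horizontal distance between vial and free_hole above 0.012 m or z of vial in the frame of rack above 0.03 m)).
It fails at once if the lid is raised by the gripper itself (z of lid_edge in the frame of case above 0.0585 m and contact force between any of the fingers, the arm and lid above 1 N).
It fails at once if the lid is opened wide, more than 25 mm (z of lid_edge in the frame of case above 0.081 m).
It fails at once if the red-capped vial is tipped over (angle between vial's own z axis and vertical above 0.8 rad).
It fails at once if something to be left alone is moved (12 mm in the rack, 30 mm elsewhere) (distance of any of vial_a, vial_b, vial_c from where it was at the start of the episode above 0.012 m or distance of any of ring_box, loupe, touchstone, weight, calculator from where it was at the start of the episode above 0.03 m).
It also fails if it takes over 56 s, if anything falls off the work surface, if the arm or the gripper's body presses on something with over 40 N, if the wrist force passes 120 N, or if a joint passes its speed limit or range.

## Working session

There is one attempt and no reset: what is moved stays moved. The work goes in short steps, Python scripts to look and compute and a tool call to move; the robot and the scene stay as the last step left them, time stands still between calls to the robot, and variables do not carry over. Pictures are saved under pics/ and viewed, and the job is handed in when it is done.

Besides the shell and the picture viewer there is one more tool, called as name(argument=value, ...) on one line, values as JSON. play_rows: Moves the arm, as the interface text tells. Its arguments: {"type":"object","properties":{"plan":{"type":"array"},"fingers":{"type":"number"},"newtons":{"type":"number"}},"required":["plan"]}

```bash
mkdir -p pics; ls; cat > h.py <<'E'
import numpy as np, cv2
from workcell import arm, eyes, job
E
python3 - <<'E'
from h import *
s=arm.get_state(); print(s)
for n in("side","top"):
    im,d=eyes.get_image(n); c=eyes.calibration(n); print(n,c)
    cv2.imwrite(f"pics/{n}0.png",im[...,::-1]); np.savez(f"{n}0.npz",im=im,d=d)
E
```

```text
pics
{'time': 0.0, 'qpos': array([-1.40559036,  0.43524844,  0.02497483,  1.57409679, -0.01162743,
        1.13395725, -0.07509899]), 'dq': array([ 0.00048077,  0.00093948, -0.0024862 ,  0.00028483,  0.00113305,
        0.00189681, -0.00021892]), 'joint_torque': array([-4.37299659e-04, -6.67855883e+01,  9.84691344e-01, -3.14462113e+01,
       -6.05934416e-02,  4.30061657e-02,  1.82986332e-04]), 'position': array([165.35274405, 602.50008213, 403.92904831]), 'orientation': array([-4.52125669e-05,  1.33543834e-01,  9.91042599e-01, -7.80994386e-04]), 'force': array([0.32747181, 0.17518399, 1.20934303]), 'moment': array([-0.03125818, -0.07105683, -0.01695676]), 'width': 91.56128865501263}
side {'vfov': 46.95123571033926, 'cx': 321.28379766761117, 'cy': 203.67355572479977, 'k1': -0.028248302859195246, 'R': array([[ 0.71129332, -0.70286987,  0.00597961],
       [-0.40685284, -0.41863606, -0.81192033],
       [ 0.57317762,  0.57508068, -0.58373764]]), 't': array([-394.77106657,  294.31117837,  803.00463625])}
top {'vfov': 48.77072934594834, 'cx': 326.56298489116045, 'cy': 197.6609483341674, 'k1': -0.10749337851315047, 'R': array([[-0.02842181, -0.99957708, -0.0061527 ],
       [-0.99683615,  0.02879988, -0.07408278],
       [ 0.07422864,  0.00402767, -0.99723312]]), 't': array([  37.25449382,  535.10241034, 1060.63834749])}
```

View pics/side0.png

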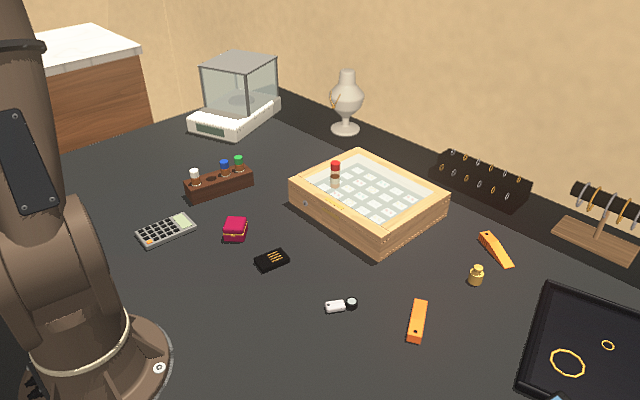

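View pics/top0.png

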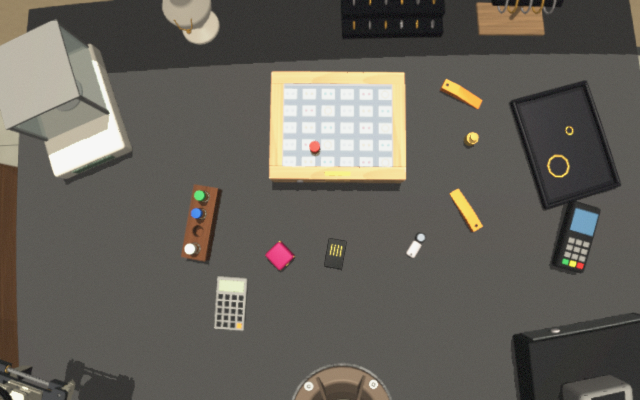

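Side view: the red vial stands on the lid at about (335,172), the rack is at (218,180), and the orange wedges are at (417,320) and (495,250). Top view: red cap (315,147), rack (200,223) with its free hole at about (198,231), notch strip (338,174), near wedge (466,210).

```bash
cat > h.py <<'E'
import numpy as np, cv2
from workcell import arm, eyes, job
def KD(c):
    f=200/np.tan(np.radians(c['vfov']/2)); return np.array([[f,0,c['cx']],[0,f,c['cy']],[0,0,1]]),np.array([c['k1'],0,0,0.])
def rays(n,px):
    c=eyes.calibration(n);K,D=KD(c)
    u=cv2.undistortPoints(np.array(px,float).reshape(-1,1,2),K,D).reshape(-1,2)
    R=np.array(c['R']);t=np.array(c['t'])
    return -R.T@t, np.c_[u,np.ones(len(u))]@R
def onz(n,px,z):
    o,d=rays(n,px); return o+d*((z-o[2])/d[:,2])[:,None]
def dpt(n,px,dep):
    o,d=rays(n,px); return o+d*np.array([dep[int(round(v)),int(round(u))] for u,v in px])[:,None]
def proj(n,X):
    c=eyes.calibration(n);K,D=KD(c)
    return cv2.projectPoints(np.array(X,float).reshape(-1,1,3),cv2.Rodrigues(np.array(c['R']))[0],np.array(c['t']),K,D)[0].reshape(-1,2)
def two(p,q):
    o1,d1=rays("top",[p]);o2,d2=rays("side",[q]);d1=d1[0];d2=d2[0]
    s=np.linalg.lstsq(np.c_[d1,-d2],o2-o1,rcond=None)[0]
    a,b=o1+s[0]*d1,o2+s[1]*d2; return (a+b)/2,np.linalg.norm(a-b)
def mask(im,lo,hi): 
    return cv2.inRange(cv2.cvtColor(im,cv2.COLOR_RGB2HSV),np.array(lo),np.array(hi))
E
python3 - <<'E'
from h import *
for n in("side","top"):
    z=np.load(f"{n}0.npz");im=z['im']
    crops=dict(side=[(180,150,80,55),(390,280,60,70)],top=[(170,175,60,90),(440,180,55,60),(265,65,150,125)])[n]
    for i,(x,y,w,h) in enumerate(crops):
        k=min(780//w,580//h)
        cv2.imwrite(f"pics/{n}_c{i}.png",cv2.resize(im[y:y+h,x:x+w,::-1],None,fx=k,fy=k,interpolation=0)); print(n,i,k)
    m=mask(im,(8,190,150),(16,255,255))
    for c in cv2.findContours(m,0,1)[0]:
        if cv2.contourArea(c)>60:
            r=cv2.minAreaRect(c); print(n,'wedge',r, onz(n,cv2.boxPoints(r),0 if n=='side' else 10)[:, :2].round(1).tolist())
    for nm,lo,hi in [('red',(0,180,120),(5,255,255)),('red2',(175,180,120),(180,255,255)),('blue',(105,150,100),(125,255,255)),('green',(45,120,80),(85,255,255)),('white',(0,0,215),(180,25,255))]:
        for c in cv2.findContours(mask(im,lo,hi),0,1)[0]:
            if 30<cv2.contourArea(c)<400:
                (x,y),r=cv2.minEnclosingCircle(c)
                if n=='side': print(n,nm,x.__round__(1),round(y,1),round(r,1))
                else: print(n,nm,round(x,1),round(y,1),round(r,1),onz(n,[(x,y)],144 if 'red' in nm else 85).round(1))
E
```

```text
side 0 9
side 1 8
side white 159.0 367.5 6.5
side white 335.0 304.0 9.2
side white 351.5 300.5 3.8
top 0 6
top 1 9
top 2 4
top blue 196.3 213.0 4.8 [[504.2 325.   85. ]]
top green 199.4 195.3 4.9 [[545.1 317.5  85. ]]
top white 16.2 396.0 6.5 [[ 65.6 796.2  85. ]]
top white 308.1 386.0 4.1 [[102.5  75.8  85. ]]
top white 372.9 383.9 4.3 [[103.1 -71.7  85. ]]
top white 189.2 248.5 5.0 [[422.4 342.7  85. ]]
top white 413.2 248.4 7.7 [[ 408.7 -173.4   85. ]]
top white 385.0 152.0 15.2 [[ 633.6 -117.2   85. ]]
top white 346.5 145.5 9.9 [[651.3 -28.2  85. ]]
top white 328.3 144.5 9.8 [[654.9  14.1  85. ]]
top white 365.5 144.5 10.7 [[652.5 -72.4  85. ]]
top white 384.0 128.5 9.6 [[ 689.3 -117.2   85. ]]
top white 365.7 128.3 9.9 [[690.9 -74.4  85. ]]
top white 346.9 127.6 9.6 [[693.7 -30.5  85. ]]
top white 328.0 127.0 9.5 [[696.4  13.5  85. ]]
top white 309.0 127.0 10.0 [[697.8  58.   85. ]]
top white 365.6 110.5 8.6 [[733.5 -75.8  85. ]]
top white 346.5 110.0 9.0 [[735.9 -31.   85. ]]
top white 328.0 110.5 9.2 [[735.9  12.4  85. ]]
top white 309.5 110.5 9.3 [[737.3  55.8  85. ]]
top white 289.6 110.0 8.9 [[740.1 102.6  85. ]]
top white 365.0 94.0 9.2 [[773.4 -75.9  85. ]]
top white 346.5 94.0 9.6 [[774.6 -32.3  85. ]]
top white 327.6 93.5 8.8 [[777.1  12.3  85. ]]
top white 308.5 93.5 8.7 [[778.5  57.2  85. ]]
```

View crops.

View pics/top_c0.png

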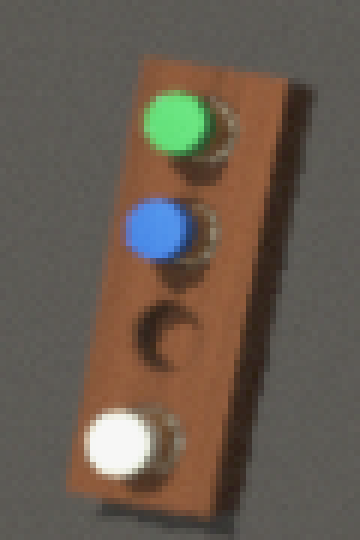

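View pics/top_c1.png

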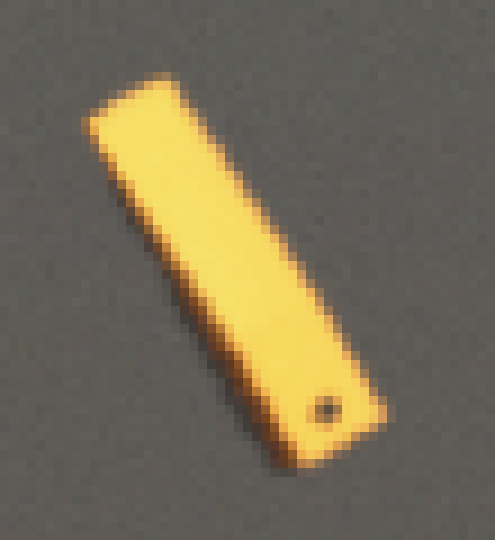

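View pics/top_c2.png

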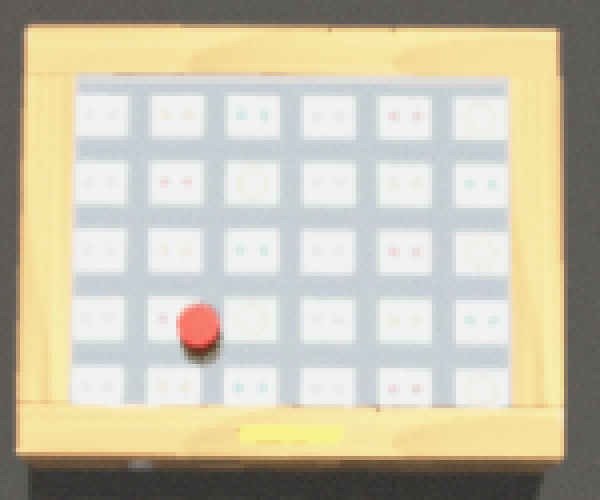

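View pics/side_c1.png

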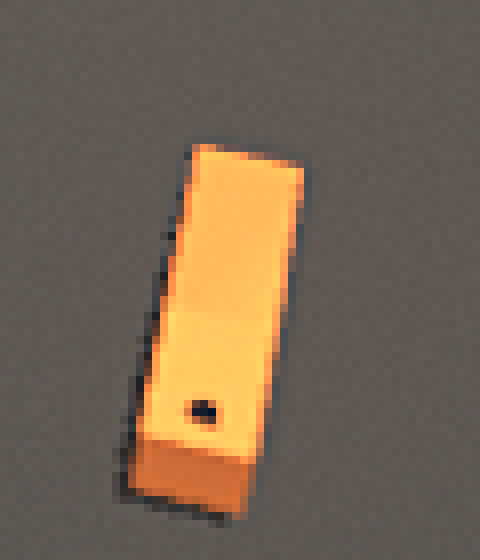

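```bash
python3 - <<'E'
from h import *
for n in("side","top"):
    im=np.load(f"{n}0.npz")['im'];h=cv2.cvtColor(im,cv2.COLOR_RGB2HSV)
    for p in dict(side=[(336,165),(417,312),(417,330),(239,158)],top=[(315,147),(466,205),(472,222),(338,174),(285,175)])[n]: print(n,p,im[p[1],p[0]],h[p[1],p[0]])
E
```

```text
side (336, 165) [203  71  62] [  2 177 203]
side (417, 312) [255 184  90] [ 17 165 255]
side (417, 330) [255 184  90] [ 17 165 255]
side (239, 158) [107 227 125] [ 65 135 227]
top (315, 147) [247 123 108] [  3 144 247]
top (466, 205) [247 220 101] [ 24 151 247]
top (472, 222) [247 216  95] [ 24 157 247]
top (338, 174) [247 242 137] [ 29 114 247]
top (285, 175) [246 224 158] [ 22  91 246]
```

```bash
python3 - <<'E'
from h import *
T=np.load("top0.npz")['im'];S=np.load("side0.npz")['im']
def cc(im,lo,hi,box):
    x,y,w,h=box; m=mask(im,lo,hi)[y:y+h,x:x+w]
    c=max(cv2.findContours(m,0,1)[0],key=cv2.contourArea); return c+np.array([[x,y]]),m
def cen(m,b): M=cv2.moments(m,True); return (M['m10']/M['m00']+b[0],M['m01']/M['m00']+b[1])
# caps
b=(300,135,30,25);c,m=cc(T,(0,110,150),(8,255,255),b);pt=cen(m,b);print('redtop',pt,m.sum()/255,onz("top",[pt],144))
b=(325,155,22,22);c,m=cc(S,(0,120,60),(8,255,255),b);print('redside bbox',cv2.boundingRect(c))
x,y,w,h=cv2.boundingRect(c); print('cap centre side',onz("side",[(x+w/2-.5,y+h/2-.5)],144-9.5))
print(two(pt,(x+w/2-.5,y+3)))
# lid corners
q=np.array([(25,25),(562,28),(564,458),(15,455)])/4-.5+[265,65]
P=onz("top",q,74);print('lid',P.round(1).tolist(),P.mean(0)); 
for i in range(4): print(np.linalg.norm(P[i]-P[i-1]).round(1))
b=(320,165,40,18);c,m=cc(T,(27,105,200),(33,255,255),b);r=cv2.minAreaRect(c);print('strip',r,onz("top",[cen(m,b)],74))
# wedge
q=np.array([(90,122),(170,75),(388,415),(303,468)])/9-.5+[440,180]
for z in (0,3,20):print(z,onz("top",q,z).round(1).tolist())
q=np.array([(198,146),(303,168),(258,460),(140,435),(130,490),(243,516)])/8-.5+[390,280]
for z in (0,3,20):print('s',z,onz("side",q,z).round(1).tolist())
print(onz("top",[np.array([328,409])/9-.5+[440,180]],20),onz("side",[np.array([204,411])/8-.5+[390,280]],20))
E
```

```text
redtop (314.26506024096386, 146.42168674698794) 83.0 [[639.97152495  45.13053991 144.        ]]
redside bbox (331, 160, 9, 11)
cap centre side [[642.24456429  42.09222318 134.5       ]]
(array([642.09428209,  44.23527202, 139.05917687]), np.float64(3.1019331374619528))
lid [[841.8, 147.2, 74.0], [830.6, -175.5, 74.0], [570.4, -164.2, 74.0], [581.4, 156.8, 74.0]] [706.05633674  -8.90935904  74.        ]
260.6
322.9
260.5
321.2
strip ((337.0, 173.5), (3.0, 24.0), 90.0) [[588.39451586  -3.90531175  74.        ]]
0 [[540.1, -287.2, 0.0], [552.7, -310.6, 0.0], [455.7, -368.0, 0.0], [441.8, -343.0, 0.0]]
3 [[539.9, -286.4, 3.0], [552.4, -309.7, 3.0], [455.7, -367.0, 3.0], [441.8, -342.0, 3.0]]
20 [[538.6, -281.7, 20.0], [550.9, -304.7, 20.0], [455.7, -361.0, 20.0], [442.0, -336.5, 20.0]]
s 0 [[541.3, -286.9, 0.0], [554.4, -310.3, 0.0], [470.1, -356.2, 0.0], [456.1, -332.1, 0.0], [441.6, -340.1, 0.0], [454.4, -363.1, 0.0]]
s 3 [[538.8, -288.3, 3.0], [551.8, -311.6, 3.0], [467.9, -357.3, 3.0], [454.0, -333.3, 3.0], [439.5, -341.3, 3.0], [452.2, -364.2, 3.0]]
s 20 [[524.4, -296.1, 20.0], [537.1, -319.0, 20.0], [455.2, -363.5, 20.0], [441.6, -340.1, 20.0], [427.5, -347.9, 20.0], [439.9, -370.3, 20.0]]
[[ 457.90381244 -344.241567     20.        ]] [[ 457.82415367 -346.4231827    20.        ]]
```

View pics/side_c0.png

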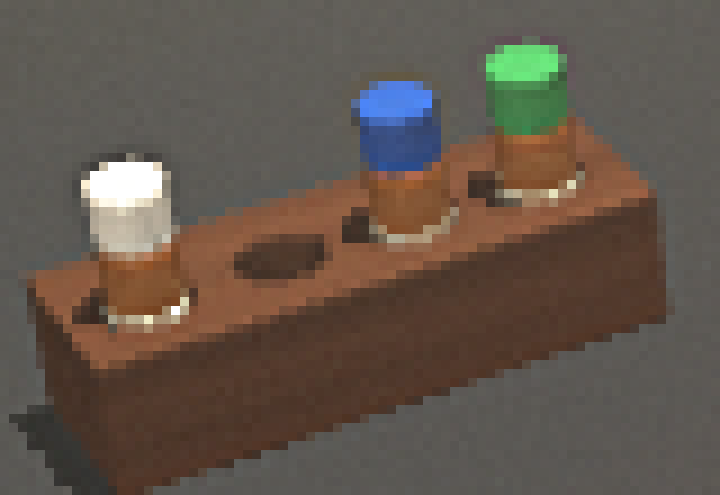

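```bash
python3 - <<'E'
from h import *
# rack top face corners z=45
qt=np.array([(147,58),(288,82),(215,516),(68,490)])/6-.5+[170,175]
P=onz("top",qt,45);print('rack top',P.round(1).tolist(),P.mean(0).round(1),[np.linalg.norm(P[i]-P[i-1]).round(1) for i in range(4)])
qs=np.array([(30,280),(570,115),(660,195),(100,370)])/9-.5+[180,150]
P=onz("side",qs,45);print('rack side',P.round(1).tolist(),P.mean(0).round(1),[np.linalg.norm(P[i]-P[i-1]).round(1) for i in range(4)])
print('hole top',onz("top",[np.array([170,335])/6-.5+[170,175]],45),'side',onz("side",[np.array([283,256])/9-.5+[180,150]],45))
# caps tops: side
for n,p in dict(w=(127,183),b=(398,102),g=(527,63)).items(): print(n,onz("side",[np.array(p)/9-.5+[180,150]],85).round(1))
for n,p in dict(w=(119.5,443),b=(158,229),g=(175.5,123.5)).items(): print(n,onz("top",[np.array(p)/6-.5+[170,175]],85).round(1))
# lid corners in the side view
im=np.load("side0.npz")['im'];x,y,w,h=280,140,180,125
cv2.imwrite("pics/side_lid.png",cv2.resize(im[y:y+h,x:x+w,::-1],None,fx=4,fy=4,interpolation=0))
x,y,w,h=325,155,25,40
cv2.imwrite("pics/side_vial.png",cv2.resize(im[y:y+h,x:x+w,::-1],None,fx=12,fy=12,interpolation=0))
E
```

```text
rack top [[576.2, 342.4, 45.0], [564.7, 284.6, 45.0], [391.5, 316.5, 45.0], [403.0, 376.5, 45.0]] [483.9 330.   45. ] [np.float64(176.5), np.float64(59.0), np.float64(176.1), np.float64(61.1)]
rack side [[403.2, 370.3, 45.0], [575.2, 336.1, 45.0], [566.0, 278.5, 45.0], [392.6, 314.6, 45.0]] [484.2 324.9  45. ] [np.float64(56.8), np.float64(175.3), np.float64(58.4), np.float64(177.2)]
hole top [[464.19734836 333.82359325  45.        ]] side [[464.24154018 329.30884915  45.        ]]
w [[422.5 336.8  85. ]]
b [[505.  320.5  85. ]]
g [[546.2 312.7  85. ]]
w [[422.7 342.2  85. ]]
b [[504.9 326.1  85. ]]
g [[545.7 318.9  85. ]]
```

View pics/side_lid.png

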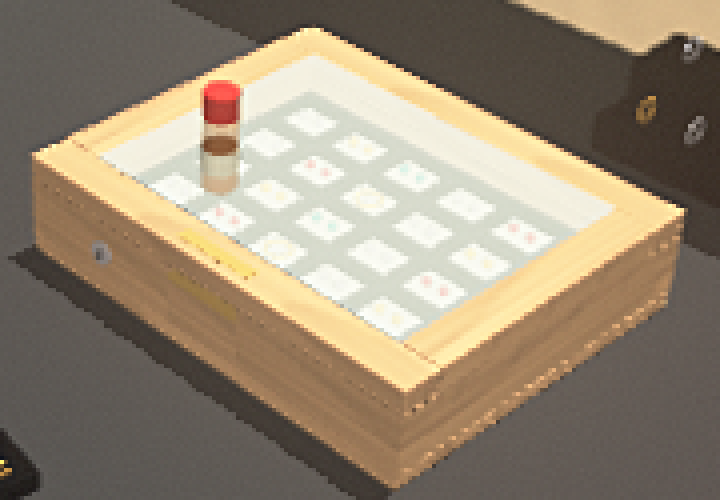

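View pics/side_vial.png

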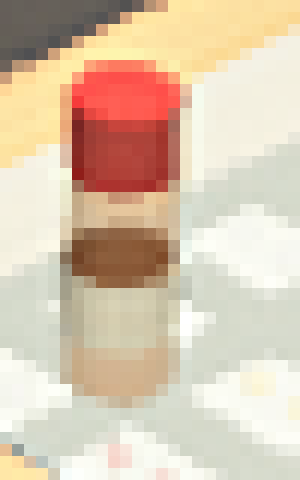

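Side lid view: the brass strip is at about crop (218,254), and the notch shows dark below it. The cap top face sits at crop (122,88). The two cameras disagree by 3–5 mm in y near the rack, so I will correct this with the robot in view before insertion.

```bash
cat >> h.py <<'E'
from scipy.spatial.transform import Rotation as Ro
def cur():
    s=arm.get_state();q=s['orientation'];return s,Ro.from_quat([q[1],q[2],q[3],q[0]])
def go(x,y,z,jaw,n=1):
    s,R=cur();a=np.radians(jaw);yv=np.array([np.cos(a),np.sin(a),0]);zv=np.array([0,0,-1.]);
    T=Ro.from_matrix(np.c_[np.cross(yv,zv),yv,zv])
    d=np.array([x,y,z])-s['position']
    rv=(R.inv()*T).as_rotvec(degrees=True)
    print('t',s['time'],'pos',s['position'].round(1),'rpy-rotvec',rv.round(2),'d tool cm',(R.inv().apply(d)/10).round(2),'/row',(R.inv().apply(d)/10/n).round(3), 'force',s['force'].round(1),'w',round(s['width'],1))
E
python3 -c "
from h import *
go(641,44,404,79.3,18)"
```

```text
t 0.1 pos [165.4 602.5 404. ] rpy-rotvec [-0.08  0.   -4.65] d tool cm [-60.65 -41.27   0.07] /row [-3.37  -2.293  0.004] force [-0.3  0.1  1. ] w 91.7
```

play_rows(plan=[-4.0,-2.7,0,0,0,0,-4.0,-2.7,0,0,0,0,-4.0,-2.7,0,0,0,0,-4.0,-2.7,0,0,0,0,-4.0,-2.7,0,0,0,0], fingers=6, newtons=15)

```text
time: 0.72
position: [323.4, 418.2, 404.5]
orientation: [-0.0, 0.134, 0.991, -0.0]
force: [0.1, 1.3, -0.6]
width: 59.9
```

play_rows(plan=[-4.0,-2.7,0,0,0,0,-4.0,-2.7,0,0,0,0,-4.0,-2.7,0,0,0,0,-4.0,-2.7,0,0,0,0,-4.0,-2.7,0,0,0,0])

```text
time: 1.35
position: [480.4, 235.2, 404.6]
orientation: [-0.0, 0.133, 0.991, -0.0]
force: [0.6, 0.0, -0.4]
width: 59.8
```

play_rows(plan=[-4.0,-2.7,0,0,0,0,-4.0,-2.7,0,0,0,0,-4.0,-2.7,0,0,0,0,-4.0,-2.7,0,0,0,0,0,0,0,0,0,-4.6])

```text
time: 1.98
position: [607.1, 85.6, 404.2]
orientation: [0.0, 0.096, 0.995, -0.001]
force: [0.6, 0.8, 0.3]
width: 60.3
```

```bash
python3 -c "
from h import *
go(641,44,404,79.3,1)"
```

```text
t 1.975 pos [607.1  85.6 404.2] rpy-rotvec [-0.15  0.05 -0.33] d tool cm [-4.12 -3.43  0.03] /row [-4.121 -3.433  0.029] force [0.6 0.8 0.3] w 60.3
```

play_rows(plan=[-2.05,-1.7,0,0,0,0,-2.05,-1.7,0,0,0,0,0,0,4,0,0,0,0,0,0,0,0,0])

```text
time: 2.48
position: [638.2, 48.9, 361.7]
orientation: [-0.003, 0.094, 0.996, -0.001]
force: [0.1, 0.3, -0.2]
width: 59.9
```

```bash
cat > pic.py <<'E'
import sys
from h import *
n,name,x,y,w,h=sys.argv[1],sys.argv[2],*map(int,sys.argv[3:7])
im,d=eyes.get_image(n);np.savez(name+".npz",im=im,d=d)
k=min(780//w,580//h);cv2.imwrite(f"pics/{name}.png",cv2.resize(im[y:y+h,x:x+w,::-1],None,fx=k,fy=k,interpolation=0));print('k',k)
E
python3 pic.py side s1 270 60 130 130; python3 -c "
from h import *
go(641,43.6,291,79.3,1)
s,R=cur();g=s['position']+R.apply([0,0,178]);y=R.apply([0,1,0]);print(g,proj('side',[g,g+y*30,g-y*30]),proj('top',[g]))"
```

```text
k 4
t 2.525 pos [638.8  49.2 363.7] rpy-rotvec [-0.06 -0.2  -0.03] d tool cm [-0.35 -0.5   7.27] /row [-0.348 -0.5    7.268] force [-0.3  0.9  0.6] w 60.1
[638.13545635  49.12380876 185.68566041] [[332.15577439 145.89836208]
 [325.00721188 140.89754115]
 [339.57485295 151.08982908]] [[311.71016865 143.57303067]]
```

View pics/s1.png

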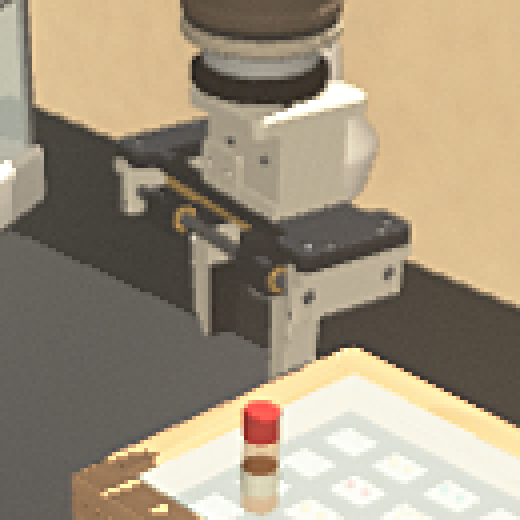

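play_rows(plan=[-0.3,-0.5,0.5,0,0,0,0,0,2,0,0,0,0,0,2.2,0,0,0,0,0,2.2,0,0,0,0,0,0,0,0,0])

```text
time: 3.15
position: [641.1, 43.4, 295.3]
orientation: [-0.001, 0.094, 0.996, -0.0]
force: [0.2, -0.1, -0.2]
width: 60.1
```

```bash
python3 pic.py side s2 290 90 90 100; python3 -c "
from h import *
go(641,43.6,291,79.3,1)"
```

```text
k 5
t 3.2 pos [641.5  43.4 296.4] rpy-rotvec [-0.    0.01 -0.04] d tool cm [0.06 0.01 0.54] /row [0.056 0.01  0.539] force [0.5 0.8 0.5] w 60.1
```

View pics/s2.png

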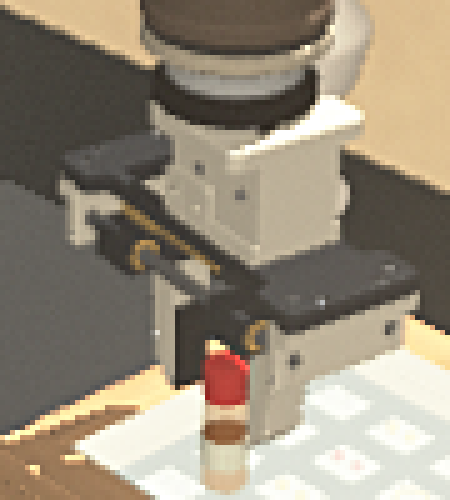

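play_rows(plan=[0,0,0.5,0,0,0,0,0,0,0,0,0])

```text
time: 3.45
position: [641.5, 43.4, 291.3]
orientation: [0.0, 0.094, 0.996, 0.0]
force: [-0.2, -0.6, 0.1]
width: 59.7
```

play_rows(plan=[0,0,0,0,0,0,0,0,0,0,0,0,0,0,0,0,0,0,0,0,0,0,0,0], fingers=1.5, newtons=12)

```text
time: 3.95
position: [641.4, 43.5, 290.8]
orientation: [0.0, 0.094, 0.996, 0.0]
force: [-0.2, -0.2, 0.2]
width: 24.7
```

```bash
python3 -c "
from h import *
go(641,43.6,291,79.3,1)"
```

```text
t 3.95 pos [641.4  43.5 290.8] rpy-rotvec [ 0.    0.01 -0.05] d tool cm [ 0.04  0.01 -0.02] /row [ 0.037  0.007 -0.02 ] force [-0.2 -0.2  0.2] w 24.7
```

play_rows(plan=[0,0,0,0,0,0,0,0,-2,0,0,0,0,0,-3,0,0,0,0,0,-3,0,0,0,0,0,0,0,0,0])

```text
time: 4.58
position: [642.0, 43.3, 373.2]
orientation: [0.002, 0.094, 0.996, 0.001]
force: [-0.3, 0.9, -1.3]
width: 23.6
```

```bash
python3 pic.py side s3 290 60 90 100; python3 -c "
from h import *
go(464,331.5,331,79.3,1)"
```

```text
k 5
t 4.625 pos [641.5  43.4 371.5] rpy-rotvec [ 0.04  0.1  -0.05] d tool cm [22.82 24.99  4.03] /row [22.82  24.988  4.028] force [ 0.7  0.5 -0.6] w 23.3
```

View pics/s3.png

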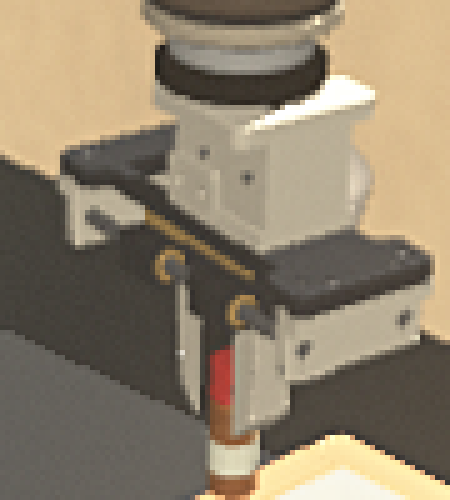

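play_rows(plan=[2.9,3.1,0,0,0,0,2.9,3.1,0,0,0,0,2.9,3.1,0,0,0,0,2.9,3.1,0,0,0,0,2.9,3.1,0,0,0,0])

```text
time: 5.25
position: [526.5, 223.8, 369.4]
orientation: [-0.001, 0.094, 0.996, -0.001]
force: [0.4, 0.2, -0.7]
width: 23.8
```

play_rows(plan=[2.8,3.1,0,0,0,0,2.8,3.2,0,0,0,0,2.7,3.2,2,0,0,0,0,0,2,0,0,0,0,0,0,0,0,0])

```text
time: 5.88
position: [462.9, 331.3, 328.4]
orientation: [-0.002, 0.093, 0.996, -0.002]
force: [0.0, -0.6, -0.0]
width: 23.4
```

```bash
python3 pic.py side s4 170 80 90 110; python3 pic.py top t4 150 160 90 100;python3 -c "
from h import *
go(464,331.5,331,79.3,1)"
```

```text
k 5
k 5
t 5.975 pos [464.2 331.  330.5] rpy-rotvec [-0.07 -0.02 -0.11] d tool cm [ 0.03  0.05 -0.05] /row [ 0.034  0.049 -0.053] force [ 0.1 -0.1  1. ] w 23.5
```

View pics/s4.png

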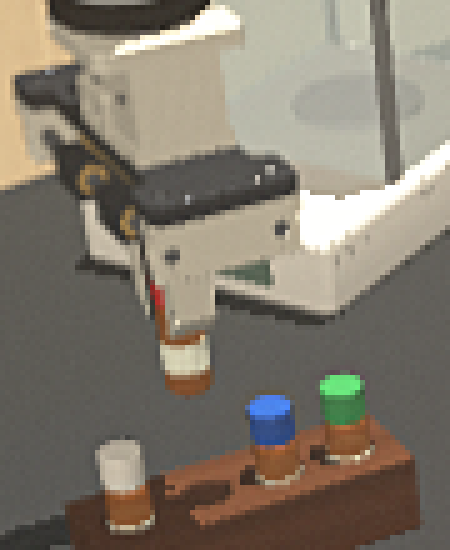

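View pics/t4.png

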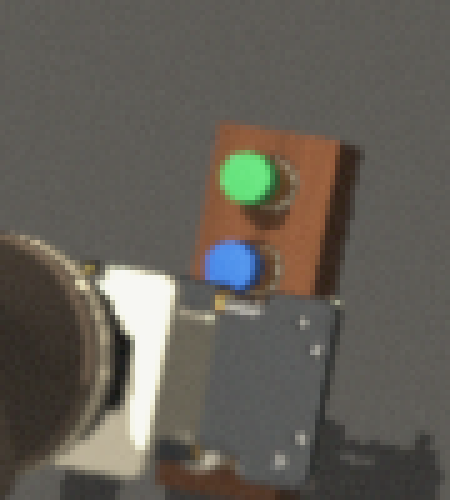

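play_rows(plan=[0,0,2.5,0,0,0,0,0,2.5,0,0,0,0,0,0,0,0,0,0,0,0,0,0,0])

```text
time: 6.48
position: [464.7, 331.5, 282.0]
orientation: [0.001, 0.094, 0.996, 0.0]
force: [0.1, 0.2, -0.5]
width: 23.6
```

```bash
python3 pic.py side s5 175 130 80 72; python3 -c "
from h import *
go(464,331.5,331,79.3,1)
im=np.load('s5.npz')['im']
s,_=cur();p=s['position'];b=p[2]-216.8
th=np.linspace(0,2*np.pi,40)
for r,z in((10,b),(12,b+2),(12,b+25),(12,b+40)):
    q=proj('side',np.c_[p[0]+r*np.cos(th),p[1]+r*np.sin(th),0*th+z]);print(z,q.min(0).round(2),q.max(0).round(2))
for v in range(148,176,2): print(v,im[v,196:222].astype(int).sum(1).tolist())
"
```

```text
k 8
t 6.525 pos [464.6 331.6 282.1] rpy-rotvec [ 0.09  0.08 -0.09] d tool cm [ 0.05 -0.02 -4.89] /row [ 0.054 -0.015 -4.889] force [0.9 0.3 0.3] w 23.8
65.31488912731152 [205.74 169.13] [213.38 173.09]
67.31488912731152 [204.86 168.11] [214.05 172.84]
90.31488912731152 [203.63 160.66] [212.92 165.34]
105.31488912731152 [202.82 155.72] [212.17 160.35]
148 [277, 281, 266, 346, 462, 374, 187, 496, 509, 512, 374, 256, 212, 459, 503, 497, 496, 494, 493, 493, 493, 494, 495, 495, 504, 503]
150 [279, 279, 270, 265, 456, 511, 161, 506, 537, 510, 482, 387, 417, 489, 499, 495, 495, 493, 500, 505, 507, 518, 525, 435, 428, 346]
152 [274, 279, 271, 261, 383, 475, 298, 300, 488, 513, 503, 503, 449, 505, 497, 499, 452, 490, 455, 456, 278, 285, 262, 272, 273, 276]
154 [271, 273, 276, 272, 271, 392, 380, 145, 416, 468, 489, 451, 466, 490, 468, 484, 486, 480, 485, 537, 251, 275, 281, 283, 282, 279]
156 [271, 271, 278, 275, 259, 290, 532, 193, 210, 262, 458, 440, 491, 486, 481, 482, 487, 483, 492, 516, 211, 271, 280, 284, 280, 277]
158 [273, 275, 279, 266, 275, 266, 313, 257, 188, 241, 369, 438, 494, 48
[... 442 characters left out ...]
 274, 278, 264, 226, 276]
166 [270, 279, 275, 275, 274, 274, 276, 266, 245, 375, 585, 599, 609, 602, 606, 584, 541, 548, 538, 236, 268, 277, 275, 283, 257, 256]
168 [483, 365, 255, 267, 276, 270, 273, 275, 263, 256, 591, 599, 618, 600, 609, 612, 581, 611, 427, 233, 270, 282, 276, 275, 254, 250]
170 [512, 547, 306, 262, 266, 275, 271, 276, 273, 261, 221, 321, 330, 371, 318, 281, 279, 222, 218, 250, 294, 294, 282, 288, 238, 246]
172 [514, 475, 361, 257, 269, 278, 272, 278, 277, 284, 254, 243, 260, 265, 257, 257, 245, 241, 260, 288, 300, 303, 316, 317, 326, 239]
174 [505, 472, 395, 274, 274, 287, 239, 241, 193, 181, 174, 202, 172, 307, 296, 299, 306, 302, 315, 313, 307, 317, 194, 159, 135, 287]
```

View pics/s5.png

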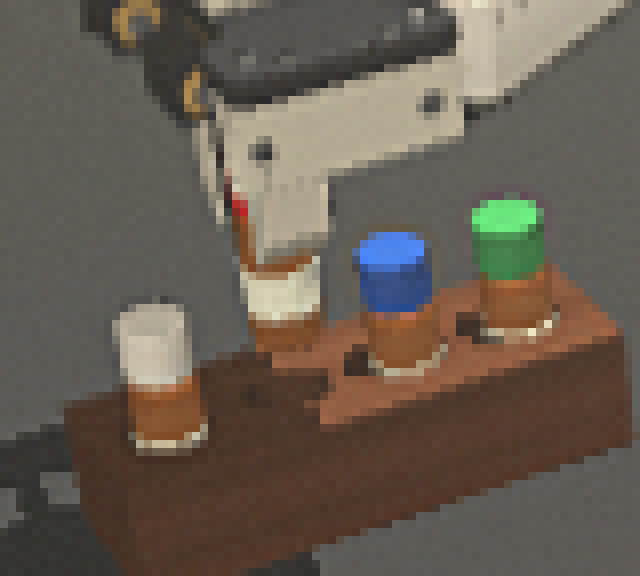

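```bash
python3 -c "
from h import *
im=np.load('s5.npz')['im'].astype(int)
for v in range(160,178): print(v,(im[v,202:218,0]-im[v,202:218,2]).tolist())
i0=np.load('side0.npz')['im'].astype(int)
print('hole orig')
for v in range(172,186): print(v,i0[v,202:220].sum(1).tolist())
print(proj('side',[[464.6,331.6,45],[464.6+10,331.6,45],[464.6,341.6,45],[464.6,331.6,55]]))
"
```

```text
160 [6, 2, 29, 80, 60, 23, 33, 30, 28, 21, 20, 22, 20, 17, 6, 7]
161 [7, 2, 13, 83, 75, 22, 23, 18, 17, 12, 44, 47, 21, 5, 5, 9]
162 [7, 3, 3, 84, 87, 15, 28, 43, 57, 69, 81, 85, 20, 4, 6, 9]
163 [6, 5, 1, 63, 89, 62, 78, 83, 88, 95, 63, 31, 15, 3, 5, 8]
164 [6, 4, -1, 35, 51, 69, 70, 69, 70, 32, 33, 24, 22, 4, 7, 9]
165 [6, 6, 4, 24, 36, 36, 36, 35, 36, 30, 31, 28, 28, 4, 6, 7]
166 [5, 4, 3, 17, 34, 34, 34, 32, 34, 34, 31, 32, 33, 1, 5, 6]
167 [7, 6, 5, 13, 33, 35, 34, 32, 34, 33, 31, 31, 31, 19, 5, 7]
168 [8, 6, 2, 4, 34, 31, 32, 33, 32, 33, 28, 26, 51, 20, 1, 3]
169 [7, 5, 4, -1, 58, 42, 45, 27, 41, 55, 47, 51, 67, 33, -6, -2]
170 [6, 7, 5, -1, 66, 64, 67, 50, 63, 74, 66, 79, 74, 49, 27, 67]
171 [7, 6, 5, 0, 39, 85, 84, 84, 82, 83, 77, 79, 74, 72, 65, 76]
172 [6, 5, 4, 0, 15, 83, 85, 81, 85, 87, 78, 80, 75, 76, 76, 78]
173 [3, 4, 1, 14, 14, 88, 79, 78, 78, 70, 79, 59, 79, 75, 81, 79]
174 [19, 17, 26, 30, 25, 46, 39, 78, 76, 76, 79, 77, 82, 79, 79, 79]
175 [32, 31, 34, 34, 33, 32, 25, 86, 82, 80, 78, 78, 79, 79, 77, 77]
176 [33, 33, 35, 35, 35, 39, 36, 53, 57, 47, 48, 50, 48, 42, 7
[... 832 characters left out ...]
01, 298, 301]
180 [288, 288, 274, 297, 224, 175, 157, 156, 161, 173, 165, 224, 221, 297, 308, 307, 301, 296]
181 [289, 284, 280, 293, 298, 288, 247, 253, 258, 254, 290, 301, 299, 305, 294, 285, 303, 314]
182 [298, 299, 290, 297, 297, 296, 286, 299, 299, 298, 302, 295, 300, 295, 308, 273, 253, 201]
183 [286, 297, 290, 295, 297, 294, 298, 297, 294, 299, 308, 314, 248, 257, 198, 186, 189, 168]
184 [292, 290, 293, 290, 294, 292, 295, 299, 304, 255, 256, 207, 188, 189, 174, 168, 174, 177]
185 [290, 291, 291, 294, 299, 320, 245, 249, 209, 173, 179, 171, 169, 174, 177, 178, 174, 183]
[[210.57710593 177.5648156 ]
 [213.71836325 176.17430781]
 [208.49212301 176.13529345]
 [210.07747054 174.40209407]]
```

play_rows(plan=[0,0,1.0,0,0,0,0,0,0.8,0,0,0,0,0,0,0,0,0,0,0,0,0,0,0])

```text
time: 7.02
position: [464.0, 331.6, 262.7]
orientation: [-0.0, 0.094, 0.996, -0.0]
force: [0.5, 0.5, -0.5]
width: 23.9
```

```bash
python3 pic.py side s6 175 130 80 72; python3 -c "
from h import *
go(464.3,331.6,232,79.3,1)"
```

```text
k 8
t 7.075 pos [464.  331.7 262.8] rpy-rotvec [ 0.01  0.01 -0.05] d tool cm [-0.03 -0.    3.08] /row [-2.900e-02 -1.000e-03  3.084e+00] force [ 0.6 -0.1 -0.8] w 23.4
```

View pics/s6.png

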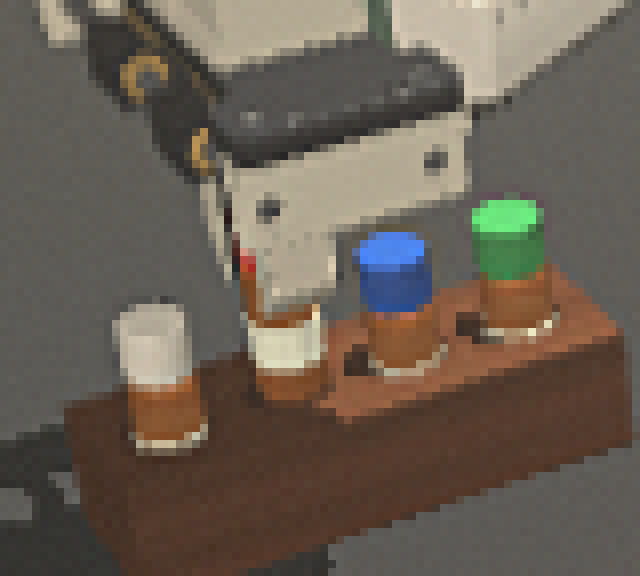

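play_rows(plan=[0,0,0.25,0,0,0,0,0,0.25,0,0,0,0,0,0,0,0,0])

```text
time: 7.45
position: [463.9, 332.2, 257.7]
orientation: [0.0, 0.093, 0.996, 0.0]
force: [1.1, 3.3, -0.6]
width: 23.5
```

play_rows(plan=[0,0,0.3,0,0,0,0,0,0.3,0,0,0,0,0,0,0,0,0])

```text
time: 7.82
position: [463.8, 332.1, 251.5]
orientation: [-0.0, 0.093, 0.996, 0.0]
force: [-0.5, 6.4, -2.0]
width: 23.6
```

play_rows(plan=[0,0.1,0,0,0,0,0,0,0,0,0,0])

```text
time: 8.07
position: [464.0, 332.5, 251.5]
orientation: [-0.0, 0.094, 0.996, -0.0]
force: [0.2, 3.0, -2.5]
width: 23.9
```

play_rows(plan=[0,0,0.3,0,0,0,0,0,0.3,0,0,0,0,0,0,0,0,0])

```text
time: 8.45
position: [464.1, 332.6, 245.5]
orientation: [-0.0, 0.094, 0.996, -0.0]
force: [0.1, 5.0, -2.5]
width: 23.4
```

play_rows(plan=[0,0.15,0,0,0,0,0,0,0.4,0,0,0,0,0,0.3,0,0,0,0,0,0,0,0,0])

```text
time: 8.95
position: [464.4, 333.6, 238.3]
orientation: [-0.0, 0.094, 0.996, -0.0]
force: [0.1, -0.2, -0.2]
width: 23.4
```

play_rows(plan=[0,0.05,0.3,0,0,0,0,0,0.2,0,0,0,0,0,0,0,0,0])

```text
time: 9.32
position: [464.5, 334.5, 233.5]
orientation: [-0.0, 0.094, 0.996, -0.0]
force: [-0.2, 0.0, 0.2]
width: 23.8
```

play_rows(plan=[0,0,0.15,0,0,0,0,0,0,0,0,0])

```text
time: 9.57
position: [464.5, 334.5, 232.2]
orientation: [-0.0, 0.094, 0.996, -0.0]
force: [0.2, 0.3, -0.6]
width: 23.5
```

play_rows(plan=[0,0,0.1,0,0,0,0,0,0,0,0,0])

```text
time: 9.82
position: [464.6, 334.6, 231.6]
orientation: [0.0, 0.094, 0.996, 0.0]
force: [-0.4, -0.6, 4.0]
width: 23.3
```

play_rows(plan=[0,0,0,0,0,0,0,0,0,0,0,0,0,0,0,0,0,0], fingers=5)

```text
time: 10.2
position: [464.5, 334.5, 231.1]
orientation: [-0.0, 0.094, 0.996, -0.0]
force: [0.5, 0.3, -0.5]
width: 48.0
```

play_rows(plan=[0,0,-2,0,0,0,0,0,-3,0,0,0,0,0,-4,0,0,0,0,0,-4,0,0,0,0,0,-1,0,0,0])

```text
time: 10.82
position: [465.1, 334.8, 373.9]
orientation: [0.001, 0.094, 0.996, 0.002]
force: [0.1, 0.1, -1.7]
width: 49.7
```

```bash
python3 pic.py side s7 175 130 80 72; python3 -c "
from h import *
go(464.3,-341,371,-62.7,1)"
```

```text
k 8
t 10.875 pos [465.  334.8 373.7] rpy-rotvec [  0.23  -0.16 141.94] d tool cm [-12.55 -66.4    0.1 ] /row [-12.545 -66.401   0.096] force [0.8 0.5 0.7] w 50.1
```

View pics/s7.png

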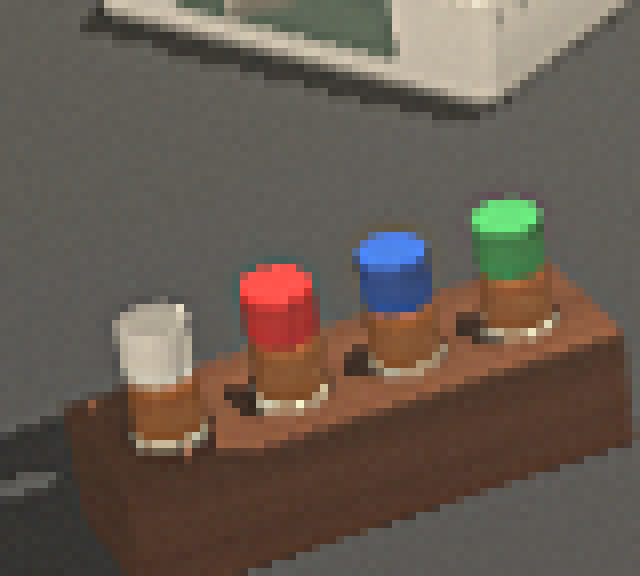

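The red vial is seated in line with its neighbours and standing at the same height (cap at crop (278,282)). Next, the wedge.

play_rows(plan=[-0.8,-4.4,0,0,0,0,-0.8,-4.4,0,0,0,0,-0.8,-4.4,0,0,0,0,-0.8,-4.4,0,0,0,0,-0.8,-4.4,0,0,0,0])

```text
time: 11.5
position: [462.2, 109.4, 370.1]
orientation: [-0.001, 0.094, 0.996, -0.0]
force: [1.3, -0.0, 0.8]
width: 50.2
```

play_rows(plan=[-0.8,-4.4,0,0,0,0,-0.8,-4.4,0,0,0,0,-0.8,-4.4,0,0,0,0,-0.8,-4.4,0,0,0,0,-0.8,-4.4,0,0,0,0])

```text
time: 12.12
position: [460.5, -113.9, 370.1]
orientation: [-0.001, 0.094, 0.996, -0.0]
force: [0.9, -0.8, -0.3]
width: 50.1
```

play_rows(plan=[-0.9,-4.4,0,0,0,0,-0.9,-4.4,0,0,0,0,-0.9,-4.4,0,0,0,0,-0.9,-4.4,0,0,0,0,-0.9,-4.4,0,0,0,0])

```text
time: 12.75
position: [463.9, -338.3, 369.8]
orientation: [-0.001, 0.094, 0.996, 0.0]
force: [1.0, 0.7, 0.2]
width: 49.8
```

play_rows(plan=[0,0,0,0,0,10,0,0,0,0,0,10,0,0,0,0,0,10,0,0,0,0,0,10,0,0,0,0,0,10])

```text
time: 13.38
position: [463.9, -336.9, 369.8]
orientation: [-0.001, 0.508, 0.861, -0.0]
force: [-0.2, -0.4, 0.3]
width: 49.9
```

play_rows(plan=[0,0,0,0,0,10,0,0,0,0,0,10,0,0,0,0,0,10,0,0,0,0,0,10,0,0,0,0,0,10])

```text
time: 14.0
position: [464.0, -336.9, 369.9]
orientation: [-0.001, 0.825, 0.566, -0.001]
force: [-0.1, 0.4, 0.7]
width: 49.9
```

play_rows(plan=[0,0,0,0,0,10,0,0,0,0,0,10,0,0,0,0,0,10,0,0,0,0,0,10,0,0,0,0,0,1.7])

```text
time: 14.62
position: [464.2, -336.8, 370.0]
orientation: [-0.0, 0.971, 0.238, -0.001]
force: [0.1, -0.1, -0.1]
width: 50.1
```

```bash
python3 pic.py side s8 350 190 140 160; python3 -c "
from h import *
go(466.5,-340,182,-62.4,1);print(cur()[0]['qpos'])"
```

```text
k 3
t 14.675 pos [ 464.2 -336.9  370.2] rpy-rotvec [-0.05  0.1  -0.03] d tool cm [ 0.09  0.4  18.82] /row [ 0.091  0.401 18.817] force [ 0.5  0.1 -0.8] w 50.2
[-0.19623018  0.59525705  1.13585633  1.80248277 -0.59283104  1.13806819
  0.04959914]
```

View pics/s8.png

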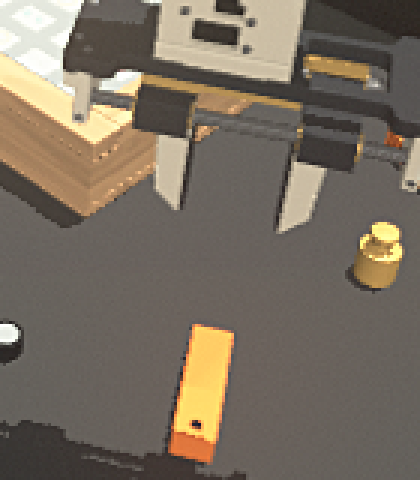

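play_rows(plan=[0.1,0.4,4,0,0,0,0,0,4,0,0,0,0,0,4,0,0,0,0,0,3,0,0,0,0,0,0,0,0,0])

```text
time: 15.3
position: [466.2, -339.6, 219.3]
orientation: [-0.002, 0.971, 0.239, -0.001]
force: [-0.2, -0.2, 0.0]
width: 50.4
```

```bash
python3 pic.py side s9 370 240 90 110; python3 -c "
from h import *
go(466.5,-340,181.5,-62.4,1)"
```

```text
k 5
t 15.35 pos [ 466.6 -340.3  220.9] rpy-rotvec [-0.08  0.06  0.04] d tool cm [ 0.01 -0.03  3.94] /row [ 0.011 -0.026  3.942] force [-0.3 -0.8  0.2] w 50.1
```

View pics/s9.png

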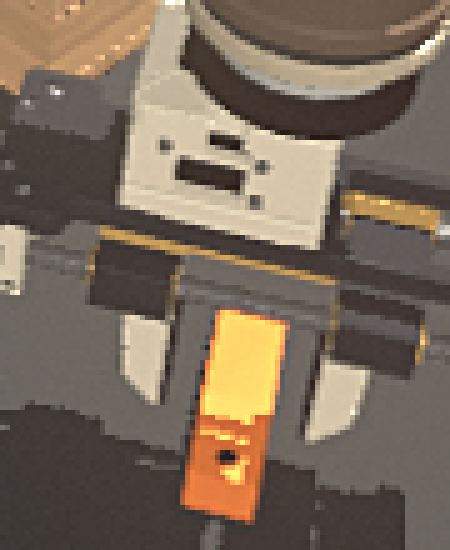

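play_rows(plan=[0,0,2,0,0,0,0,0,1.6,0,0,0,0,0,0.3,0,0,0,0,0,0,0,0,0])

```text
time: 15.85
position: [466.9, -340.4, 182.2]
orientation: [-0.0, 0.971, 0.238, -0.0]
force: [0.2, -0.9, -0.0]
width: 49.6
```

play_rows(plan=[0,0,0,0,0,0,0,0,0,0,0,0,0,0,0,0,0,0,0,0,0,0,0,0], fingers=1.5, newtons=40)

```text
time: 16.35
position: [467.1, -340.3, 182.5]
orientation: [0.0, 0.971, 0.238, 0.0]
force: [0.1, 1.1, 3.6]
width: 26.1
```

```bash
python3 pic.py side s10 370 240 90 110; python3 -c "
from h import *
go(466.5,-340,181.5,-62.4,1)"
```

```text
k 5
t 16.4 pos [ 467.1 -340.3  182.5] rpy-rotvec [ 0.02 -0.02 -0.05] d tool cm [-0.04 -0.06  0.1 ] /row [-0.035 -0.056  0.097] force [-0.1 -0.3  3.2] w 25.6
```

View pics/s10.png

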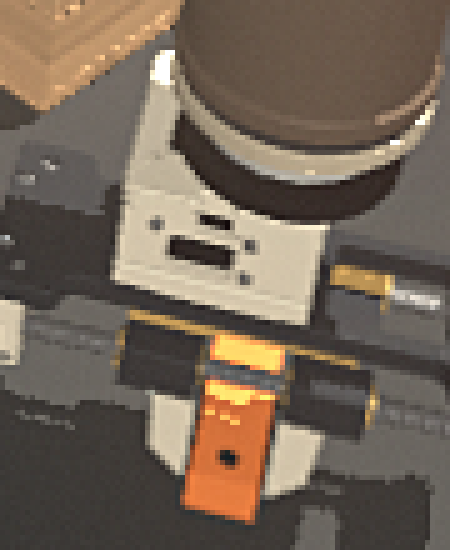

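play_rows(plan=[0,0,-1,0,0,0,0,0,-2,0,0,0,0,0,-4,0,0,0,0,0,-4,0,0,0,0,0,-2,0,0,0])

```text
time: 17.02
position: [467.0, -340.8, 315.2]
orientation: [0.001, 0.971, 0.238, 0.001]
force: [0.2, -0.2, -0.9]
width: 25.8
```

```bash
python3 -c "
from h import *
q=np.array([(33,155),(402,392),(685,212),(312,28),(218,254)])/4-.5+[280,140]
P=onz('side',q,74);print(P.round(1).tolist());print((P[0]+P[1])/2,P[:4].mean(0))
go(461,0,310,-92.05,8)"; python3 pic.py side s11 370 170 110 110
```

```text
[[581.6, 149.8, 74.0], [567.8, -166.1, 74.0], [826.5, -178.1, 74.0], [836.5, 137.8, 74.0], [588.4, -8.5, 74.0]]
[574.71908826  -8.14108589  74.        ] [703.11244434 -14.12299169  74.        ]
t 17.025 pos [ 467.  -340.8  315.2] rpy-rotvec [ 0.12 -0.13 29.58] d tool cm [ 15.22 -30.5    0.47] /row [ 1.903 -3.812  0.058] force [ 0.2 -0.2 -0.9] w 25.8
k 5
```

View pics/s11.png

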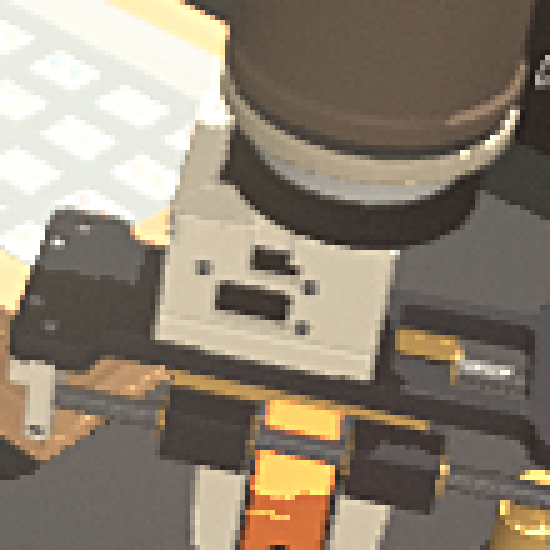

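play_rows(plan=[1.9,-3.8,0,0,0,0,1.9,-3.8,0,0,0,0,1.9,-3.8,0,0,0,0,1.9,-3.8,0,0,0,0,1.9,-3.8,0,0,0,0])

```text
time: 17.7
position: [462.9, -126.3, 311.8]
orientation: [-0.0, 0.971, 0.238, -0.0]
force: [0.7, 0.3, -0.6]
width: 25.6
```

play_rows(plan=[1.9,-3.8,0,0,0,0,1.9,-3.8,0,0,0,0,1.9,-3.8,0,0,0,10,0,0,0,0,0,10,0,0,0,0,0,9.6])

```text
time: 18.32
position: [460.8, 0.6, 311.8]
orientation: [0.0, 1.0, -0.02, -0.001]
force: [-0.2, 0.2, -1.1]
width: 25.7
```

play_rows(plan=[0,0,2,0,0,0,0,0,2,0,0,0,0,0,1.5,0,0,0,0,0,0,0,0,0])

```text
time: 18.82
position: [460.7, -0.5, 256.5]
orientation: [0.0, 1.0, -0.018, -0.001]
force: [-0.4, 0.8, -0.8]
width: 25.4
```

```bash
python3 pic.py side s12 250 150 140 110; python3 pic.py top t12 265 120 130 130; python3 -c "
from h import *
go(461,0,234,-92.05,1)"
```

```text
k 5
k 4
t 18.925 pos [461.2  -0.6 257.5] rpy-rotvec [ 0.01 -0.   -0.02] d tool cm [-0.02 -0.06  2.35] /row [-0.023 -0.063  2.348] force [ 0.7 -0.6 -0.5] w 25.7
```

View pics/s12.png

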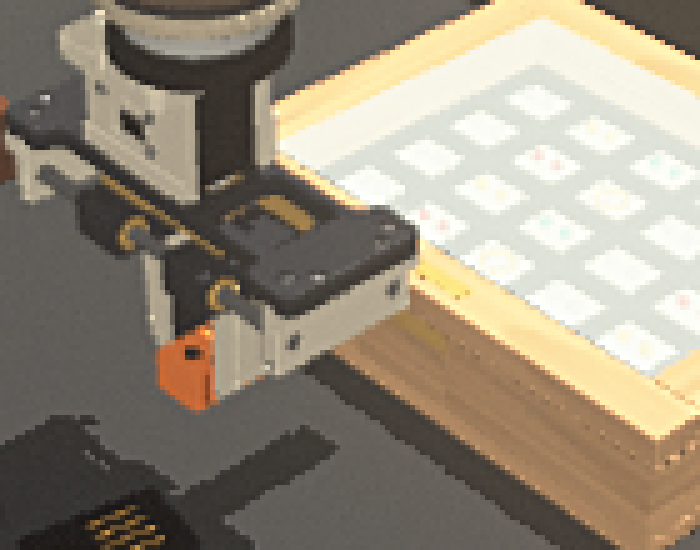

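View pics/t12.png

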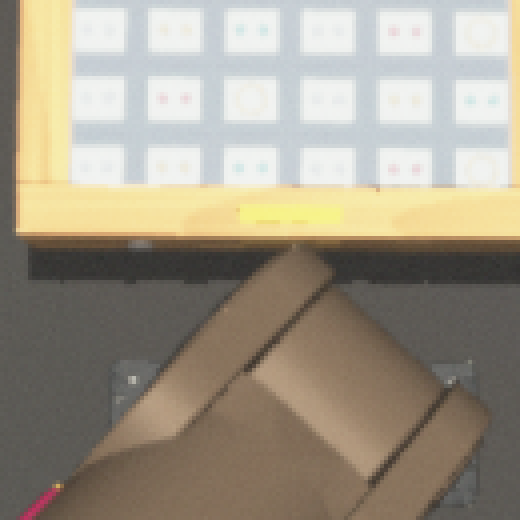

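play_rows(plan=[0,0,1.2,0,0,0,0,-0.05,1.0,0,0,0,0,0,0.15,0,0,0,0,0,0,0,0,0])

```text
time: 19.42
position: [461.1, -0.0, 233.6]
orientation: [0.0, 1.0, -0.018, -0.0]
force: [-0.9, 0.2, -0.5]
width: 25.3
```

```bash
python3 pic.py side s13 260 180 100 80; python3 -c "
from h import *
go(461,0,233.8,-92.05,1)"
```

```text
k 7
t 19.475 pos [461.2  -0.  233.8] rpy-rotvec [ 0.   -0.   -0.01] d tool cm [-0.02 -0.   -0.  ] /row [-0.02  -0.002 -0.001] force [-0.1 -0.6 -1.5] w 25.5
```

View pics/s13.png

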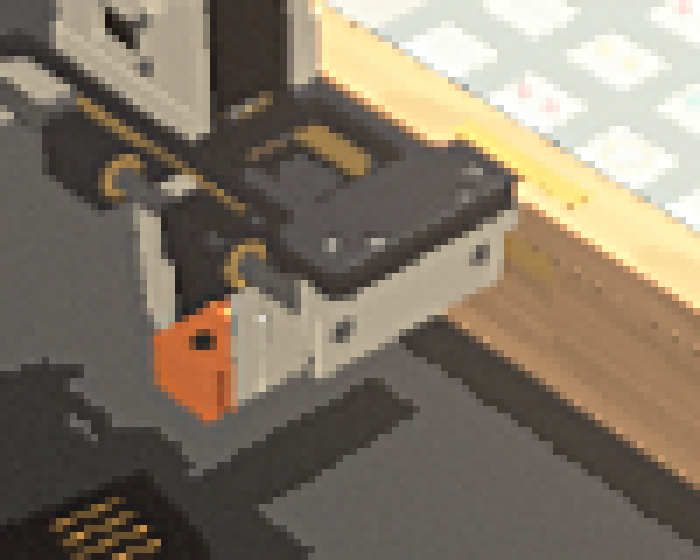

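```bash
python3 -c "
from h import *
print(proj('side',[[441.2,-12.3,51.3],[446,-12.3,51.3],[441.2,-12.3,56]]), np.array([212,420])/7-.5+[260,180])"
```

```text
[[288.75324929 239.05474347]
 [290.37865612 238.08023567]
 [288.67767927 237.42188725]] [289.78571429 239.5       ]
```

play_rows(plan=[1.0,0,0,0,0,0,1.0,0,0,0,0,0,0.4,0,0,0,0,0,0.4,0,0,0,0,0,0,0,0,0,0,0])

```text
time: 20.1
position: [489.3, -1.0, 233.7]
orientation: [0.0, 1.0, -0.018, 0.0]
force: [1.0, -0.2, -0.0]
width: 25.7
```

play_rows(plan=[0.4,0,0,0,0,0,0.4,0,0,0,0,0,0,0,0,0,0,0])

```text
time: 20.48
position: [497.3, -1.2, 233.6]
orientation: [0.0, 1.0, -0.018, -0.0]
force: [0.4, -0.2, -4.1]
width: 25.7
```

```bash
python3 -c "
from h import *
go(461,0,233.8,-92.05,1)"
```

```text
t 20.475 pos [497.3  -1.2 233.6] rpy-rotvec [0.   0.01 0.01] d tool cm [-3.63  0.01 -0.02] /row [-3.627  0.013 -0.022] force [ 0.4 -0.2 -4.1] w 25.7
```

play_rows(plan=[0,0,0.1,0,0,0,0,0,0,0,0,0])

```text
time: 20.72
position: [497.1, -1.3, 232.8]
orientation: [0.0, 1.0, -0.018, 0.0]
force: [-0.9, -0.1, -0.6]
width: 25.6
```

play_rows(plan=[0,0,0.05,0,0,0,0,0,0,0,0,0])

```text
time: 20.98
position: [497.2, -1.3, 232.3]
orientation: [-0.0, 1.0, -0.018, 0.0]
force: [0.6, -0.4, 0.9]
width: 25.8
```

play_rows(plan=[0.3,0,0,0,0,0,0.3,0,0,0,0,0,0.3,0,0,0,0,0,0,0,0,0,0,0])

```text
time: 21.48
position: [504.2, -1.6, 231.6]
orientation: [-0.001, 1.0, -0.018, -0.003]
force: [-10.2, 0.8, 6.5]
width: 25.7
```

```bash
python3 pic.py side s14 270 160 120 95; python3 -c "
from h import *
go(461,0,232.5,-92.05,1)"
```

```text
k 6
t 21.525 pos [504.2  -1.6 231.6] rpy-rotvec [-0.07  0.3  -0.03] d tool cm [-4.32 -0.   -0.07] /row [-4.319 -0.    -0.072] force [-10.7   0.4   5.3] w 25.9
```

View pics/s14.png

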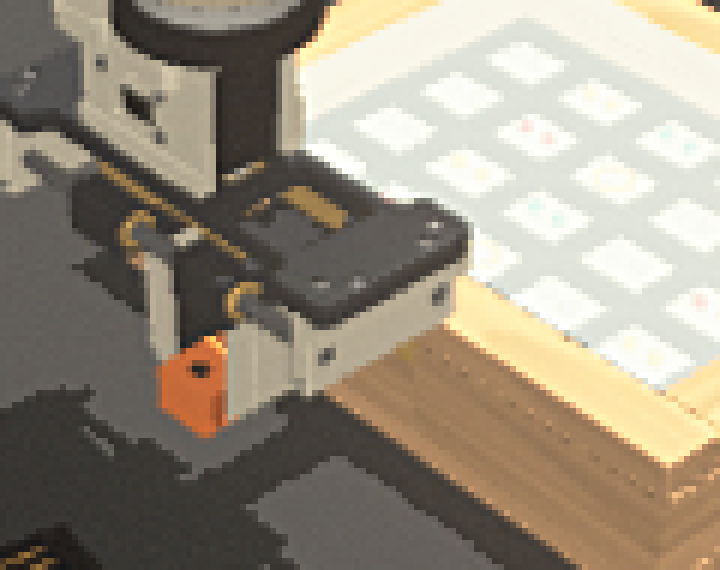

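play_rows(plan=[0.3,0,-0.05,0,0,0,0.3,0,0,0,0,0,0.3,0,0,0,0,0,0,0,0,0,0,0])

```text
time: 22.02
position: [513.3, -1.9, 232.0]
orientation: [-0.001, 1.0, -0.018, -0.003]
force: [-9.0, 0.6, 3.9]
width: 25.8
```

play_rows(plan=[0.3,0,0,0,0,0,0.3,0,0,0,0,0,0,0,0,0,0,0])

```text
time: 22.4
position: [519.2, -2.1, 232.0]
orientation: [-0.001, 1.0, -0.018, -0.003]
force: [-10.9, 0.7, 5.1]
width: 25.6
```

```bash
python3 pic.py side s15 270 160 120 95; python3 -c "
from h import *
go(461,0,232.5,-92.05,1)"
```

```text
k 6
t 22.45 pos [519.2  -2.1 232. ] rpy-rotvec [-0.06  0.3  -0.03] d tool cm [-5.83 -0.   -0.02] /row [-5.827 -0.    -0.017] force [-10.6   1.4   4.7] w 25.6
```

View pics/s15.png

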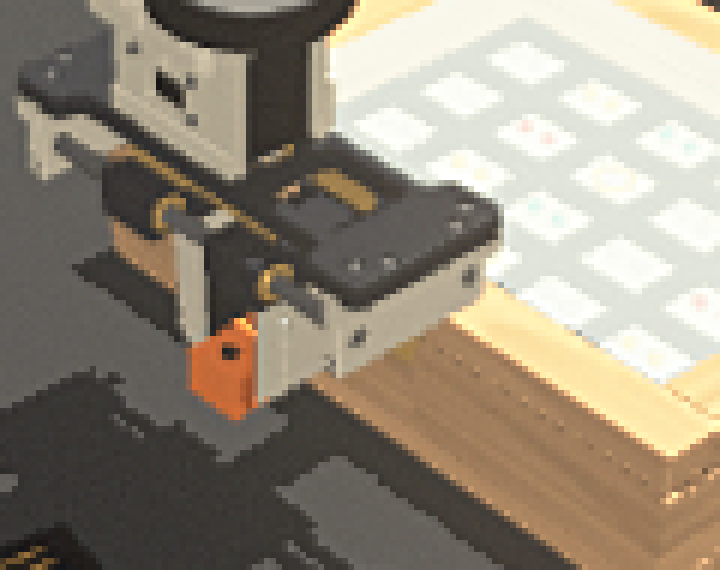

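play_rows(plan=[0.3,0,0,0,0,0,0.3,0,0,0,0,0,0.2,0,0,0,0,0,0,0,0,0,0,0])

```text
time: 22.95
position: [527.0, -2.5, 232.0]
orientation: [-0.001, 1.0, -0.018, -0.003]
force: [-10.6, 1.3, 5.8]
width: 25.4
```

```bash
python3 pic.py side s16 340 180 120 95; python3 -c "
from h import *
go(461,0,232.5,-92.05,1)
a=np.load('side0.npz')['im'];b=np.load('s16.npz')['im']
x,y,w,h=345,190,60,80
o=np.hstack([a[y:y+h,x:x+w],b[y:y+h,x:x+w]])[...,::-1];cv2.imwrite('pics/cmp16.png',cv2.resize(o,None,fx=6,fy=6,interpolation=0))
A=np.array([[566+0,-164,74.],[570.4,-164.2,74],[570.4,-164.2,81]]);print(proj('side',A[1:]))
d=np.load('s16.npz')['d'];d0=np.load('side0.npz')['d']
"
```

```text
k 6
t 23.0 pos [527.   -2.5 232. ] rpy-rotvec [-0.06  0.32 -0.04] d tool cm [-6.61 -0.01 -0.01] /row [-6.608e+00 -6.000e-03 -9.000e-03] force [-10.4  -0.3   5.7] w 26.0
[[380.09404355 236.55618901]
 [380.35771399 234.04586385]]
```

View pics/cmp16.png

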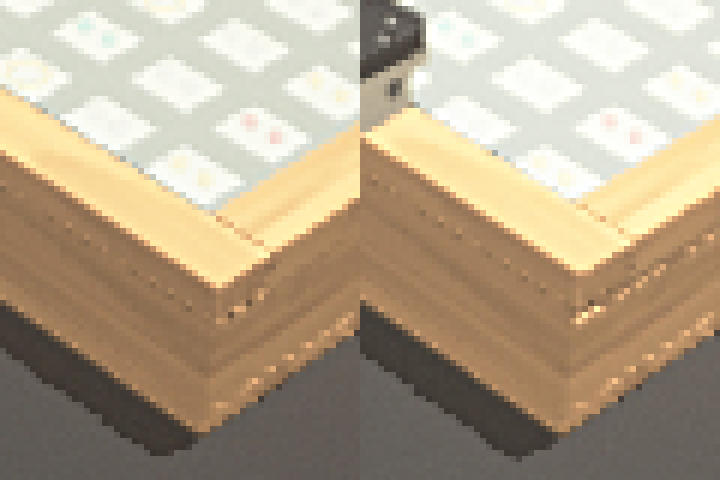

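play_rows(plan=[0,0,0,0,0,0,0,0,0,0,0,0,0,0,0,0,0,0,0,0,0,0,0,0])

```text
time: 23.5
position: [527.0, -2.4, 232.0]
orientation: [-0.001, 1.0, -0.018, -0.003]
force: [-10.8, -0.0, 6.3]
width: 25.3
```

```bash
python3 pic.py side s17 170 140 120 95; python3 pic.py top t17 160 170 80 100; python3 -c "
from h import *
go(527,-2.5,232,-92.05,1)
a=np.load('side0.npz')['im'];b=np.load('s17.npz')['im']
g=lambda i:cv2.cvtColor(i,cv2.COLOR_RGB2GRAY).astype(np.float32)
for nm,(x,y,w,h) in dict(edge=(358,212,32,22),body=(370,245,20,18)).items():
    t=cv2.resize(g(a)[y:y+h,x:x+w],None,fx=8,fy=8,interpolation=2);s=cv2.resize(g(b)[y-6:y+h+6,x-6:x+w+6],None,fx=8,fy=8,interpolation=2)
    r=cv2.matchTemplate(s,t,5);_,v,_,p=cv2.minMaxLoc(r);print(nm,v,np.array(p)/8-6)
a=np.load('t17.npz')['im']
for nm,lo,hi in [('red',(0,110,150),(8,255,255)),('blue',(105,120,100),(125,255,255)),('green',(45,100,80),(85,255,255)),('white',(0,0,200),(180,30,255))]:
    m=np.zeros(a.shape[:2],np.uint8);m[180:265,180:215]=mask(a,lo,hi)[180:265,180:215];M=cv2.moments(m,True);p=(M['m10']/M['m00'],M['m01']/M['m00']);print(nm,M['m00'],onz('top',[p],85).round(1))
"
```

```text
k 6
k 5
t 23.6 pos [527.   -2.5 232. ] rpy-rotvec [-0.06  0.32 -0.04] d tool cm [-0.  0.  0.] /row [-0.003  0.005  0.004] force [-11.2   0.4   5.7] w 25.4
edge 0.9537460803985596 [ 0.625 -2.   ]
body 0.9978368878364563 [0. 0.]
red 106.0 [[464.6 335.5  85. ]]
blue 83.0 [[504.3 325.5  85. ]]
green 97.0 [[545.3 317.6  85. ]]
white 85.0 [[422.5 342.4  85. ]]
```

View pics/t17.png

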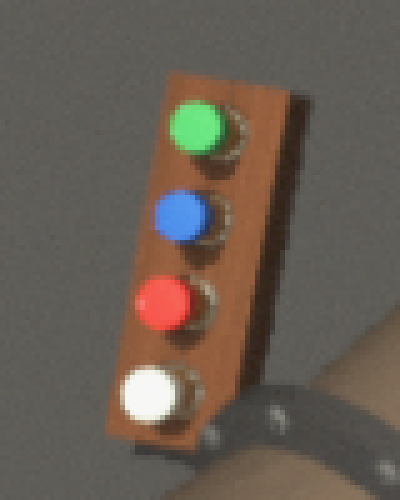

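```bash
python3 -c "
from h import *
print(job.close_job()); s=arm.get_state();print(s['time'],s['position'],s['force'],s['width'])"
```

```text
the job is handed in; nothing more can be done
None
the job is handed in; nothing more can be done
```

I put the red-capped vial back in the free hole of the rack and slid the orange wedge under the lid. I handed the job in at 23.6 s with the wedge still gripped. No verdict is reported, so what follows is my own last checks.

- **Vial:** it touched the hole floor at full depth and I let go of it. In both views it stands upright and in line with its neighbours. The top camera puts its cap about 1.5 mm off the line of the other caps, which fits the clearance of the hole. The other three vials had not moved.
- **Wedge:** it is held with the jaws 25–26 mm apart, flat on the sill and in the middle of the notch. From the arm's position, its thin end is about 41 mm past the lid's front edge. The push force was steady at about 11 N, and nothing was moving.
- **Lid gap:** the two estimates disagree a little. The insertion depth gives about 7 mm, while the lid's shift in the side picture gives about 5.6–6.5 mm. Both are within the 3–12 mm allowed.
- **Gripper clearance:** I did not measure contact between gripper and lid. By geometry, the fingers stay about 40 mm in front of the lid and the gripper's body about 40 mm above it.
- **Cameras:** they disagreed by 3–5 mm in y. The top camera's reading for the hole fitted where the vial went in, so I used its position for the case as well.

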